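# One practice tamp at the camper's coffee corner

### The job

Take the blue-handled coffee tamper by its handle, press its flat foot squarely onto the brass sprung plate of the round tamping trainer until the plate bottoms out flush with its dark collar, and hold it level there for a second. Then stand the tamper upright in the middle of the round cork coaster and let go. Leave the wooden pepper mill standing where it is.

Things in the scene. Friction and masses are not known exactly. Their poses are not given: they have to be found in the camera images.
- tamper_handle (a point): Loose coffee tamper standing upright on the worktop, 90 mm tall, 0.3 kg: flat round grey steel foot (diameter 58, 14 thick), thin steel neck (20), plain round blue handle (diameter 32, from 34 to 90 mm above the foot's underside). The point is mid-handle on the axis, 62 mm above the foot's underside; z points up along the tamper.
- plate_top (a point): Centre of the upper face of a round brass plate (diameter 75) on a spring, in a fixed round dark steel stand (diameter 116 at its foot); z up. At rest the face is 58 mm above the worktop, 18 mm proud of the collar. Pressed, it slides straight down 18 mm to its stop, flush with the collar. It starts to move at about 5 N, needs 13 N in all at the bottom, and springs back.
- coaster: Round cork coaster fixed on the worktop, diameter 110, 6 mm thick. The origin is the centre of its underside, on the worktop.
- mill_mid (a point): Bystander: loose pepper mill, all dark brown wood with a small steel ball on top, diameter 50, 141 mm tall, upright. The point is on its axis 70 mm above its underside; z up. A blue mug (85 mm tall) and a jar with an orange cap (105 mm tall) stand farther back, over 80 mm from the middle of the places where you work.

How it is judged:
By the outcome, as a careful person would: the job done as asked, in the order asked, and still so for the second after the job is handed in, with the robot touching nothing.
It also fails if it takes over 53 s, if anything falls off the work surface, if the arm or the gripper's body presses on something with over 40 N, if the wrist force passes 120 N, or if a joint passes its speed limit or range.

### The arm

A 6-joint arm with a two-finger parallel gripper is mounted at the origin on the work surface. World frame = base frame: x ahead of the robot, y to its left, z up, the work surface at z = 0. Lengths are in mm, angles in rad, forces in N, time in s.
With the tool pointing down it reaches from about 300 to 775 mm from the base axis. Payload 14.6 kg.
Tool frame: the origin (TCP) lies at the very end of the fingers, on their centre line; the grasp point (between the pads) lies 19 mm behind it; z points along the fingers, y is the line along which they close (so a half turn about z gives the same grasp; the last joint's range is limited). The gripper opens to 94 mm and grips with 3 to 60 N. Pads are 16 mm wide; open, the fingers measure 119 mm over their backs; the gripper's body (75 mm by 177 mm) begins 78 mm behind the grasp point.
Start: joints at [-1.344, 0.3, 1.521, -0, 1.321, -0.067], TCP at [159.268, -526.425, 205.446] pointing down, gripper open.
Joint ranges: [-3.03, 3.03], [-0.79, 2.21], [0.23, 2.52], [-1.04, 4.18], [0, 3.07], [-2.55, 2.55]. Speed limits (rad/s): [2.22, 2.22, 2.57, 3.14, 3.14, 3.14].

### API

Orientations are given as [roll, pitch, yaw] about the fixed x, y, z axes, in that order (R = Rz(yaw) Ry(pitch) Rx(roll)).
In Python, from cell import manip, optics gives the robot as it stands.
- The arm moves only by the shell command python3 -m crank 'ROWS' [FORCE]. ROWS is JSON, a list of rows, each a list of 7 numbers: the opening in per cent of the stroke, from 0 (shut) to 100 (fully open), then the shift along the tool's x, y, z in mm, then the turn, a rotation vector about the tool's x, y, z in rad. A call has 1 to 10 rows; each row is the pose to reach, as a shift and turn from the pose commanded when the call began, along the tool's axes at that moment; what a row does not reach only later rows make up. A row lasts 1/10 s, in which the tool goes at most 50 mm and 8.59 degrees, less where a joint would pass 70% of its speed; a pose out of reach is approached as far as the arm can. A call with a gripper value outside its range is refused whole. The fingers move at their own pace and stop on an object; FORCE is the grip in N (left out, the last holds). Time passes only in rows, so rows that repeat a pose let the fingers close. It gives the time, the measured TCP pose, the force, the opening and the grip force at its end, in the units of the state.
- manip.read_state(): the state, without advancing time (a new reading comes with each control period).
- optics.camera(name): name is "side" or "top"; returns (picture, depth): 384x512x3 uint8, red, green, blue; 384x512 float32, mm along the optical axis (not along the pixel's ray), 0 where there is no reading.
- optics.calibration(name): a dict with "camera_matrix" (3x3 intrinsics, pixels), "R" (3x3) and "t" (3): a world point X has camera coordinates R X + t. Camera axes: x right, y down, z forward; pixel columns grow to the right and rows downward; lengths in mm; the calibration is good to about 2 mm. A picture is of the moment at which its call begins. calibration takes no time and is no camera call.
- manip.sign_off(): hands the job in; it is judged then, once.
The state is a dict: "clock": time; "joints": joint angles; "qd": joint speeds; "effort": joint torques, N m; "eef_pos": TCP position; "eef_rot": TCP orientation; "wrist_force": force on the tool from outside, world axes, zero at the start; "moment": the same for the moment, N m; "finger_gap": finger opening in mm; "finger_force": force on a finger pad.
Only numpy, scipy, OpenCV 4.12 (cv2) and the standard library are available. Lean on these libraries where they do the work, as an engineer would, in place of code of your own. Each camera call takes 0.05 s, during which the arm holds its last target. There are 200 camera calls.

## Working session

There is one attempt and no reset: what is moved stays moved. The work goes in short steps, Python scripts to look and compute and a shell command to move; the robot and the scene stay as the last step left them, time stands still between calls to the robot, and variables do not carry over. Pictures are saved under pics/ and viewed, at most 10 in all, crops included, and the job is handed in when it is done.

```bash
ls; mkdir -p pics; python3 - <<'E'
from cell import manip, optics
import cv2, numpy as np
for n in ("top","side"):
    p,d=optics.camera(n); np.savez(f"{n}0.npz",p=p,d=d)
    cv2.imwrite(f"pics/{n}0.png",p[:,:,::-1])
    c=optics.calibration(n); print(n,c)
s=manip.read_state(); print(s)
E
```

```text
pics
top {'camera_matrix': array([[436.79952877,   0.        , 257.37137105],
       [  0.        , 436.79952877, 192.58071955],
       [  0.        ,   0.        ,   1.        ]]), 'R': array([[-1.90977027e-02, -9.99812934e-01, -3.06183533e-03],
       [-9.88804948e-01,  1.93405351e-02, -1.47955120e-01],
       [ 1.47986661e-01,  2.01955027e-04, -9.88989336e-01]]), 't': array([  23.23489018,  554.40278906, 1072.16242491])}
side {'camera_matrix': array([[370.70724708,   0.        , 254.44947872],
       [  0.        , 370.70724708, 191.70910245],
       [  0.        ,   0.        ,   1.        ]]), 'R': array([[ 0.8431627 , -0.53764051, -0.00439877],
       [-0.42576625, -0.66267348, -0.61610629],
       [ 0.32832875,  0.52135069, -0.78765074]]), 't': array([-448.34235171,  254.12524063,  632.25629612])}
{'clock': 0.1, 'joints': array([-1.34357988e+00,  3.00408001e-01,  1.52148335e+00,  1.08471097e-05,
        1.32071852e+00, -6.66225156e-02]), 'qd': array([-0.00176433, -0.00010442, -0.00171555, -0.00032518, -0.0010166 ,
        0.00014039]), 'effort': array([ 8.96383808e-04, -5.32643294e+01, -3.53282940e+01,  7.09441770e-02,
        2.34464795e-02, -5.69224403e-05]), 'eef_pos': array([ 159.23290078, -526.2095499 ,  204.96228947]), 'eef_rot': array([-3.14057840e+00, -7.82027282e-05,  2.93836233e-01]), 'wrist_force': array([-0.21496391, -0.60960541,  0.23584879]), 'moment': array([-0.03091002, -0.02523581, -0.05594064]), 'finger_force': 0.0, 'finger_gap': 93.73128694065065}
```

View pics/top0.png

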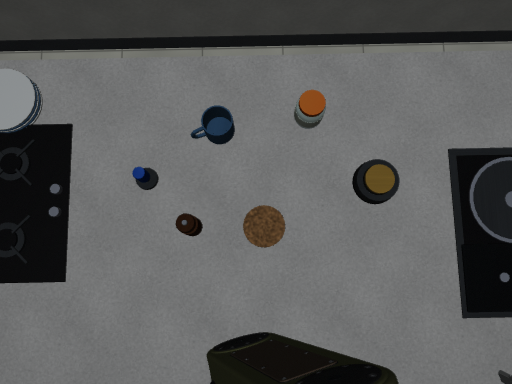

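View pics/side0.png

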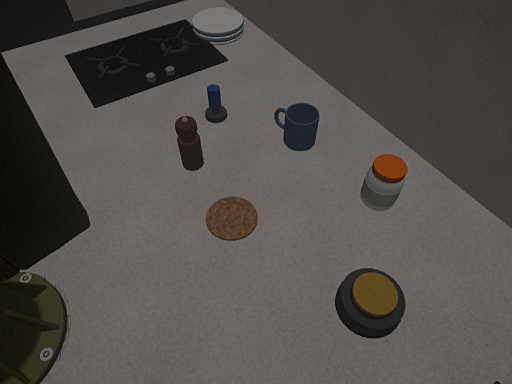

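The top view shows the blue tamper top at about (139,173), mill cap (184,222), coaster (264,226) and brass plate (380,179). In the side view they are at about (214,90), (185,120), (232,218) and (376,294).

```bash
cat > h.py <<'E'
from cell import manip, optics
import cv2, numpy as np
def ray(n,u,v,z):
    c=optics.calibration(n); R,t=c["R"],c["t"]
    d=R.T@np.linalg.solve(c["camera_matrix"],[u,v,1.]); o=-R.T@t
    return o+d*(z-o[2])/d[2]
def proj(n,X):
    c=optics.calibration(n); p=c["camera_matrix"]@(c["R"]@np.array(X,float)+c["t"]); return p[:2]/p[2]
def world(n,us,vs,d):
    c=optics.calibration(n)
    P=np.linalg.solve(c["camera_matrix"],np.vstack([us,vs,np.ones(len(us))]))*d
    return ((P.T-c["t"])@c["R"])
def blob(p,lo,hi,near=None,r=60):
    m=cv2.inRange(cv2.cvtColor(p,cv2.COLOR_RGB2HSV),np.array(lo),np.array(hi))
    if near is not None:
        k=np.zeros_like(m); cv2.circle(k,near,r,255,-1); m&=k
    n,l,s,c=cv2.connectedComponentsWithStats(m); i=1+np.argmax(s[1:,4]); return (l==i),s[i],c[i]
E
python3 - <<'E'
from h import *
T={"blue":dict(lo=(112,150,40),hi=(128,255,255)),"brass":dict(lo=(12,150,60),hi=(28,255,255)),"cork":dict(lo=(5,80,50),hi=(22,255,255))}
near={"top":{"blue":(140,174),"brass":(380,179),"cork":(264,226)},"side":{"blue":(214,95),"brass":(376,294),"cork":(232,218)}}
zz={"blue":90,"brass":58,"cork":6}
for n in near:
    f=np.load(n+"0.npz"); p,d=f["p"],f["d"]
    for k,a in T.items():
        m,s,c=blob(p,**a,near=near[n][k],r=35)
        v,u=np.nonzero(m&(d>0)); W=world(n,u,v,d[v,u])
        cn,_=cv2.findContours(m.astype(np.uint8),cv2.RETR_EXTERNAL,cv2.CHAIN_APPROX_NONE)
        e=cv2.fitEllipse(max(cn,key=len)) 
        print(n,k,s,c.round(1),"ell",np.round(e[0],1),"ray",ray(n,*e[0],zz[k]).round(1),"dmed",np.median(W,0).round(1),"pct",np.percentile(W,[2,98],axis=0).round(0).tolist())
        if k=="blue":
            t=W[W[:,2]>np.percentile(W[:,2],95)-4]; print("  top face",t.mean(0).round(1),len(t),(t.max(0)-t.min(0)).round(1))
    for k,c in {"mill":(184,222) if n=="top" else (185,121)}.items(): print(n,k,ray(n,*c,138).round(1))
E
```

```text
Traceback (most recent call last):
cv2.error: OpenCV(4.12.0) /io/opencv/modules/imgproc/src/shapedescr.cpp:361: error: (-201:Incorrect size of input array) There should be at least 5 points to fit the ellipse in function 'fitEllipseNoDirect'
```

```bash
python3 - <<'E'
from h import *
T={"blue":dict(lo=(105,120,30),hi=(130,255,255)),"brass":dict(lo=(10,120,40),hi=(30,255,255)),"cork":dict(lo=(3,60,40),hi=(25,255,255))}
near={"top":{"blue":(140,174),"brass":(380,179),"cork":(264,226)},"side":{"blue":(214,95),"brass":(376,294),"cork":(232,218)}}
zz={"blue":90,"brass":58,"cork":6}
for n in near:
    f=np.load(n+"0.npz"); p,d=f["p"],f["d"]
    for k,a in T.items():
        m,s,c=blob(p,**a,near=near[n][k],r=35)
        v,u=np.nonzero(m&(d>0)); W=world(n,u,v,d[v,u])
        cn,_=cv2.findContours(m.astype(np.uint8),cv2.RETR_EXTERNAL,cv2.CHAIN_APPROX_NONE); cn=max(cn,key=len)
        e=cv2.fitEllipse(cn) if len(cn)>5 else (c,)
        print(n,k,s,c.round(1),"ell",np.round(e[0],1),"ray",ray(n,*e[0],zz[k]).round(1),"dmed",np.median(W,0).round(1),"pct",np.percentile(W,[2,98],axis=0).round(0).tolist())
        if k=="blue":
            t=W[W[:,2]>np.percentile(W[:,2],95)-4]; print("  top face",t.mean(0).round(1),len(t),(t.max(0)-t.min(0)).round(1))
            hsv=cv2.cvtColor(p,cv2.COLOR_RGB2HSV); x=near[n][k]; print(hsv[x[1],x[0]-2:x[0]+3].tolist())
    print(n,"mill",ray(n,*((184,222) if n=="top" else (185,121)),138).round(1))
E
```

```text
top blue [132 167  13  13 125] [138.4 172.7] ell [138.4 172.8] ray [602.3 303.5  90. ] dmed [602.5 304.1  88.4] pct [[589.0, 291.0, 76.0], [617.0, 318.0, 92.0]]
  top face [603.6 303.5  89.6] 78 [27.8 26.6  6.5]
[[111, 213, 115], [111, 211, 115], [111, 211, 115], [111, 211, 115], [111, 211, 115]]
top brass [365 164  30  30 686] [379.4 178.4] ell [379.4 178.4] ray [ 582.4 -295.6   58. ] dmed [ 582.9 -296.3   56.2] pct [[550.0, -330.0, 51.0], [617.0, -262.0, 60.0]]
top cork [ 243  205   42   42 1382] [263.7 225.8] ell [263.7 225.9] ray [472.2  -2.2   6. ] dmed [472.2  -2.2   4.4] pct [[423.0, -51.0, -0.0], [522.0, 47.0, 9.0]]
top mill [475.1 182.8 138. ]
side blue [207  85  12  13  83] [212.2  88.7] ell [212.   89.6] ray [596.7 295.   90. ] dmed [600.2 300.5  88.8] pct [[588.0, 289.0, 70.0], [615.0, 314.0, 91.0]]
  top face [601.6 301.   89.1] 72 [28.5 28.3  4.8]
[[115, 115, 40], [117, 100, 46], [114, 115, 42], [115, 107, 43], [111, 103, 42]]
side brass [ 352  272   46   44 1564] [374.6 293.8] ell [374.6 293.8] ray [ 579.1 -300.2   58. ] dmed [ 579.2 -300.2   57.7] pct [[546.0, -332.0, 51.0], [614.0, -266.0, 60.0]]
side cork [ 206  197   52   44 1796] [231.3 218.1] ell [231.3 218.1] ray [469.5  -7.4   6. ] dmed [469.5  -7.1   5.6] pct [[422.0, -54.0, 3.0], [520.0, 44.0, 8.0]]
side mill [472.1 173.2 138. ]
```

Both views agree to about 8 mm: tamper near (601,301), plate (581,-298), coaster (471,-5), mill (473,178). All are within reach and their heights match. I'll move toward the tamper now, squaring the tool to the world axes on the way.

```bash
python3 -m crank '[[100,0,0,0,0,0,0.147],[100,0,0,0,0,0,0.294],[100,332,-332,0,0,0,0.294],[100,332,-332,0,0,0,0.294],[100,332,-332,0,0,0,0.294],[100,332,-332,0,0,0,0.294],[100,332,-332,0,0,0,0.294],[100,332,-332,0,0,0,0.294],[100,332,-332,0,0,0,0.294],[100,332,-332,0,0,0,0.294]]'; python3 -c "
from cell import manip
s=manip.read_state();print(s['eef_pos'],s['eef_rot'],s['joints'])"
```

```text
clock: 1.1
eef_pos: [348.4, -171.9, 205.5]
eef_rot: [3.141, -0.0, -0.001]
wrist_force: [0.6, -0.8, 0.9]
finger_gap: 93.9
finger_force: 0.0
[ 348.4417372  -171.85857431  205.50146309] [ 3.14145154e+00 -2.40958775e-04 -6.01722280e-04] [-5.52557350e-01 -7.07381972e-02  1.93404555e+00  6.46841155e-06
  1.27800613e+00  1.01883885e+00]
```

```bash
python3 -m crank '[[100,253,-473,0,0,0,0],[100,253,-473,0,0,0,0],[100,253,-473,0,0,0,0],[100,253,-473,0,0,0,0],[100,253,-473,0,0,0,0],[100,253,-473,0,0,0,0],[100,253,-473,0,0,0,0],[100,253,-473,0,0,0,0],[100,253,-473,0,0,0,0],[100,253,-473,0,0,0,0]]'; python3 -m crank '[[100,0,0,0,0,0,0],[100,0,0,0,0,0,0]]'
python3 - <<'E'
from h import *
s=manip.read_state();print(s['eef_pos'],s['joints'])
ims=[]
for n in ("top","side"):
    p,d=optics.camera(n); u,v=map(int,proj(n,[600,300,60])); u=max(u,100); v=max(v,75)
    ims.append(cv2.resize(p[v-75:v+75,u-100:u+100],(400,300),interpolation=2))
cv2.imwrite("pics/a.png",np.hstack(ims)[:,:,::-1])
E
```

```text
clock: 2.1
eef_pos: [584.4, 269.0, 205.0]
eef_rot: [3.141, 0.0, -0.0]
wrist_force: [0.8, -0.5, 0.7]
finger_gap: 94.0
finger_force: 0.0
clock: 2.3
eef_pos: [583.7, 267.5, 204.1]
eef_rot: [3.141, 0.002, 0.001]
wrist_force: [0.2, -0.7, 1.1]
finger_gap: 94.1
finger_force: 0.0
[583.66616916 267.48513695 204.09153178] [ 3.72734383e-01  5.11249769e-01  1.23049956e+00 -1.18366823e-04
  1.40194617e+00  1.94246157e+00]
```

View pics/a.png

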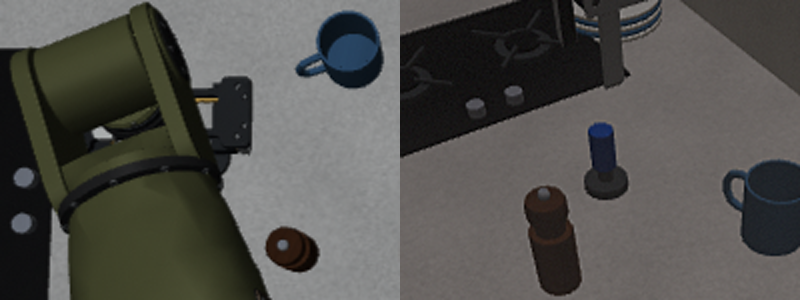

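Top (left) shows the arm hiding the tamper. Side (right) shows the tamper clear and upright, with one finger behind it. Next I'll get above it, then go down around the handle.

```bash
python3 -m crank '[[100,17,-33,0,0,0,0],[100,17,-33,0,0,0,0],[100,17,-33,40,0,0,0],[100,17,-33,80,0,0,0],[100,17,-33,100,0,0,0],[100,17,-33,105,0,0,0],[100,17,-33,105,0,0,0]]' 
python3 - <<'E'
from h import *
s=manip.read_state();print(s['eef_pos'])
p,d=optics.camera("side"); u,v=map(int,proj("side",[600,300,90])); v=max(v,75);print(u,v)
cv2.imwrite("pics/b.png",cv2.resize(p[v-75:v+75,u-100:u+100],(800,600),interpolation=2)[:,:,::-1])
for y in (-60,-47,47,60): print(proj("side",[601,301+y,s['eef_pos'][2]])-[u-100,v-75])
E
```

```text
clock: 3.1
eef_pos: [601.1, 299.2, 101.2]
eef_rot: [-3.142, -0.0, -0.001]
wrist_force: [0.4, 0.4, 0.4]
finger_gap: 94.5
finger_force: 0.0
[601.11837845 299.16538952 101.20372017]
212 88
[112.1251844   83.94134148]
[109.42146504  81.04971513]
[91.0425318  61.39345631]
[88.65191556 58.83669358]
```

View pics/b.png

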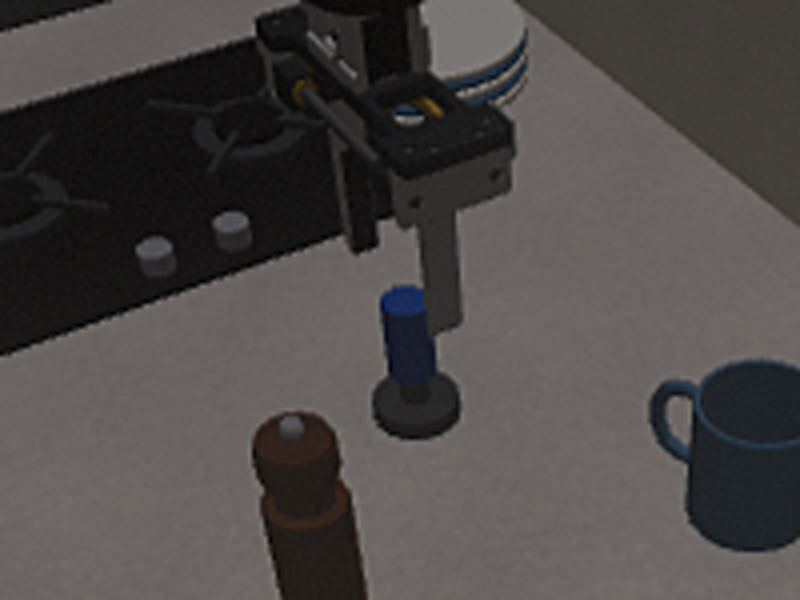

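The side view shows the handle top at crop (404,298), with finger tips at (443,330) and (362,250) on either side. I'll compute the residual offset of the handle from the finger midline.

```bash
python3 - <<'E'
from h import *
print(ray("side",404/4+112,299/4+13,90), ray("side",402.5/4+112,290/4+13,101.2))
p,d=optics.camera("side")
m,s,c=blob(p,(105,120,30),(130,255,255),(213,95),30); v,u=np.nonzero(m&(d>0)); W=world("side",u,v,d[v,u])
t=W[W[:,2]>84]; print(t.mean(0),len(t),t.max(0),t.min(0))
E
```

```text
[602.29452908 300.35111581  90.        ] [599.35936055 294.70848934 101.2       ]
[600.62926721 300.99699878  88.64915261] 75 [616.62100728 317.11272178  90.80263964] [587.85881915 287.43364717  85.18890915]
```

```bash
python3 -m crank '[[100,0.5,0,30,0,0,0],[100,0.5,0,50,0,0,0],[100,0.5,0,57,0,0,0],[100,0.5,0,57,0,0,0],[40,0.5,0,57,0,0,0],[40,0.5,0,57,0,0,0],[40,0.5,0,57,0,0,0],[30,0.5,0,57,0,0,0],[30,0.5,0,57,0,0,0],[30,0.5,0,57,0,0,0]]' 40;  python3 -m crank '[[20,0,0,0,0,0,0],[20,0,0,0,0,0,0],[10,0,0,0,0,0,0],[10,0,0,0,0,0,0],[10,0,0,0,0,0,0],[10,0,0,0,0,0,0]]' 60
```

```text
clock: 4.2
eef_pos: [601.5, 300.1, 43.5]
eef_rot: [-3.142, -0.0, -0.0]
wrist_force: [-0.4, -0.4, -0.5]
finger_gap: 49.4
finger_force: 0.0
clock: 4.8
eef_pos: [601.5, 300.1, 43.5]
eef_rot: [-3.141, -0.0, -0.0]
wrist_force: [-0.5, 2.0, -0.0]
finger_gap: 31.2
finger_force: 60.0
```

```bash
python3 -m crank '[[10,0,0,-10,0,0,0],[10,0,0,-30,0,0,0],[10,0,0,-60,0,0,0],[10,0,0,-90,0,0,0],[10,0,0,-120,0,0,0],[10,0,0,-150,0,0,0],[10,0,0,-165,0,0,0],[10,0,0,-170,0,0,0],[10,0,0,-170,0,0,0]]'
python3 - <<'E'
from h import *
s=manip.read_state();X=s['eef_pos'];print(X,s['joints'])
p,d=optics.camera("side"); u,v=map(int,proj("side",X)); v=max(v,75);print(u,v)
cv2.imwrite("pics/c.png",cv2.resize(p[v-75:v+75,u-100:u+100],(800,600),interpolation=2)[:,:,::-1])
for z in (0,-9,-29,-43): print(z,(proj("side",X+[0,0,z])-[u-100,v-75])*4)
E
```

```text
clock: 5.7
eef_pos: [601.4, 299.9, 212.9]
eef_rot: [3.141, 0.001, -0.0]
wrist_force: [0.8, 0.1, -3.3]
finger_gap: 31.1
finger_force: 60.0
[601.39001891 299.88892173 212.93618146] [ 4.08117724e-01  5.77454878e-01  1.11076985e+00 -8.25581908e-05
  1.45401870e+00  1.97918860e+00]
207 75
0 [402.36126096 165.53100118]
-9 [404.04210685 180.65625654]
-29 [407.67589185 213.35522457]
-43 [410.13960858 235.52521941]
```

View pics/c.png

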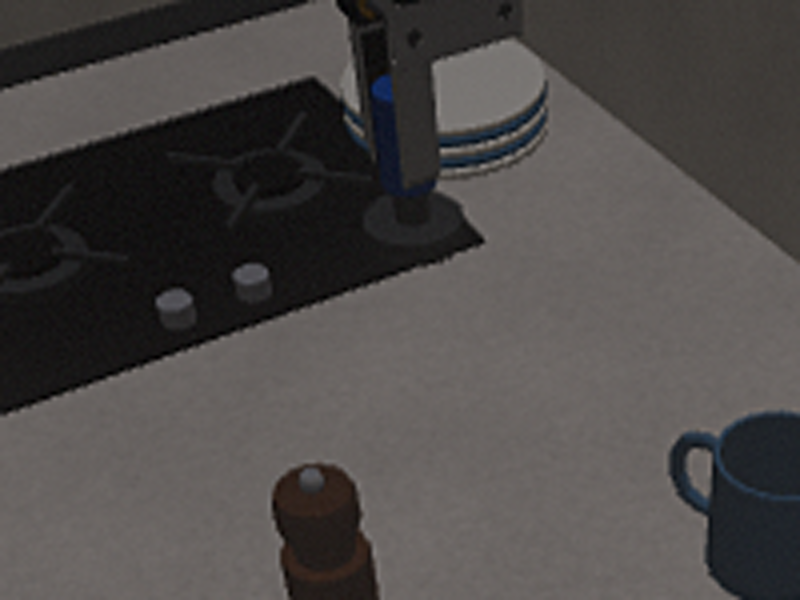

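The tamper is held upright in the fingers; foot centre at crop (411,222), where it should be. Next I'll carry it to above the plate.

```bash
python3 -m crank '[[10,-1,30,0,0,0,0],[10,-3,75,0,0,0,0],[10,-4,120,0,0,0,0],[10,-6,165,0,0,0,0],[10,-7,210,0,0,0,0],[10,-9,255,0,0,0,0],[10,-10,300,0,0,0,0],[10,-12,345,0,0,0,0],[10,-13,390,0,0,0,0],[10,-14,420,0,0,0,0]]'; python3 -m crank '[[10,-2,40,0,0,0,0],[10,-3,80,0,0,0,0],[10,-4,120,0,0,0,0],[10,-5,150,0,0,0,0],[10,-6,170,0,0,0,0],[10,-6,178,20,0,0,0],[10,-6,178,50,0,0,0],[10,-6,178,70,0,0,0],[10,-6,178,75,0,0,0],[10,-6,178,75,0,0,0]]'
python3 - <<'E'
from h import *
s=manip.read_state();X=s['eef_pos'];print(X,s['joints'])
ims=[]
for n in ("top","side"):
    p,d=optics.camera(n); u,v=map(int,proj(n,[X[0],X[1],60])); u=min(u,412);v=max(v,75);print(n,u,v)
    ims.append(cv2.resize(p[v-75:v+75,u-100:u+100],(400,300) if n=="top" else (800,600),interpolation=2))
    np.savez(n+"1.npz",p=p,d=d)
    for q,r in ((29,-43),(29,-29),):
        print([((proj(n,X+[q*np.cos(a),q*np.sin(a),r])-[u-100,v-75])*4).round().tolist() for a in np.arange(4)*np.pi/2])
cv2.imwrite("pics/d.png",ims[1][:,:,::-1])
E
```

```text
clock: 6.75
eef_pos: [586.5, -122.7, 211.7]
eef_rot: [-3.141, 0.003, -0.002]
wrist_force: [-0.1, 1.2, -3.2]
finger_gap: 31.5
finger_force: 60.0
clock: 7.75
eef_pos: [581.2, -297.4, 137.6]
eef_rot: [-3.141, 0.002, 0.0]
wrist_force: [0.2, 0.2, -2.4]
finger_gap: 31.6
finger_force: 60.0
[ 581.22841033 -297.44064488  137.61159328] [-5.29107232e-01  5.86815528e-01  1.27166332e+00  5.57635669e-05
  1.28497065e+00  1.04147758e+00]
top 380 178
[[414.0, 246.0], [369.0, 293.0], [420.0, 340.0], [465.0, 292.0]]
[[421.0, 241.0], [375.0, 289.0], [427.0, 336.0], [472.0, 287.0]]
side 374 291
[[477.0, 230.0], [374.0, 210.0], [371.0, 304.0], [478.0, 325.0]]
[[487.0, 215.0], [382.0, 195.0], [379.0, 289.0], [488.0, 311.0]]
```

View pics/d.png

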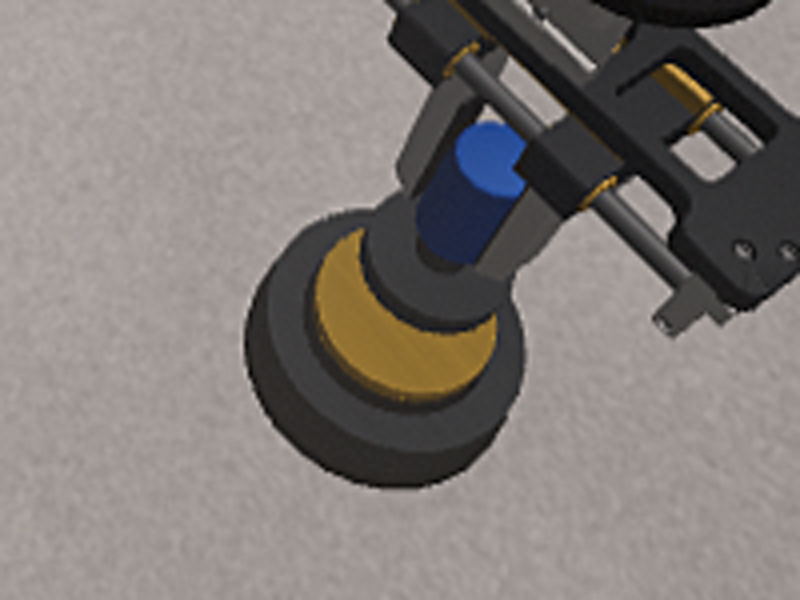

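Side view: foot above the brass plate (foot centre about (430,262), plate about (405,325), in line with the foot still 36 mm above). Correcting both views by their bias seen at the tamper puts the plate near (579,-300), so I'll shift -2,-2 and go down.

```bash
python3 -m crank '[[10,-2,2.5,0,0,0,0],[10,-2,2.5,15,0,0,0],[10,-2,2.5,28,0,0,0],[10,-2,2.5,33,0,0,0],[10,-2,2.5,36,0,0,0],[10,-2,2.5,38,0,0,0],[10,-2,2.5,40,0,0,0],[10,-2,2.5,42,0,0,0],[10,-2,2.5,44,0,0,0],[10,-2,2.5,44,0,0,0]]'; python3 -m crank '[[10,0,0,2,0,0,0],[10,0,0,4,0,0,0],[10,0,0,5,0,0,0],[10,0,0,6,0,0,0],[10,0,0,7,0,0,0],[10,0,0,7.5,0,0,0],[10,0,0,8,0,0,0],[10,0,0,8,0,0,0]]'
```

```text
clock: 8.85
eef_pos: [579.6, -300.5, 94.7]
eef_rot: [3.141, -0.001, -0.0]
wrist_force: [-2.2, 2.1, 4.6]
finger_gap: 31.3
finger_force: 60.0
clock: 9.65
eef_pos: [579.6, -300.5, 87.2]
eef_rot: [3.141, -0.001, -0.0]
wrist_force: [-3.5, 3.7, 8.8]
finger_gap: 31.2
finger_force: 60.0
```

```bash
python3 -m crank '[[10,0,0,1,0,0,0],[10,0,0,2,0,0,0],[10,0,0,3,0,0,0],[10,0,0,3.5,0,0,0],[10,0,0,4,0,0,0],[10,0,0,4,0,0,0]]'; python3 -m crank '[[10,0,0,0.5,0,0,0],[10,0,0,0.5,0,0,0]]';python3 -m crank '[[10,0,0,0.5,0,0,0],[10,0,0,0.5,0,0,0]]'
```

```text
clock: 10.25
eef_pos: [579.7, -300.5, 83.5]
eef_rot: [3.141, -0.001, -0.0]
wrist_force: [-4.4, 3.7, 9.5]
finger_gap: 31.5
finger_force: 60.0
clock: 10.45
eef_pos: [579.7, -300.5, 83.4]
eef_rot: [3.141, -0.001, -0.0]
wrist_force: [-4.9, 4.7, 12.3]
finger_gap: 31.5
finger_force: 60.0
clock: 10.65
eef_pos: [579.8, -300.5, 83.3]
eef_rot: [3.141, -0.001, -0.0]
wrist_force: [-7.5, 5.0, 16.9]
finger_gap: 31.3
finger_force: 60.0
```

z has stopped at 83.3 while the force climbs, so the plate has bottomed. I'll press slightly more and hold.

```bash
python3 -m crank '[[10,0,0,0.5,0,0,0],[10,0,0,0.5,0,0,0],[10,0,0,0.5,0,0,0],[10,0,0,0.5,0,0,0],[10,0,0,0.5,0,0,0],[10,0,0,0.5,0,0,0],[10,0,0,0.5,0,0,0],[10,0,0,0.5,0,0,0],[10,0,0,0.5,0,0,0],[10,0,0,0.5,0,0,0]]'
python3 - <<'E'
from h import *
s=manip.read_state();X=s['eef_pos'];print(X,s['moment'])
p,d=optics.camera("side"); u,v=374,280
cv2.imwrite("pics/e.png",cv2.resize(p[v-75:v+75,u-100:u+100],(800,600),interpolation=2)[:,:,::-1])
E
python3 -m crank '[[10,0,0,0,0,0,0],[10,0,0,0,0,0,0],[10,0,0,0,0,0,0],[10,0,0,0,0,0,0],[10,0,0,0,0,0,0]]'
```

```text
clock: 11.65
eef_pos: [579.8, -300.6, 83.3]
eef_rot: [3.141, -0.002, -0.0]
wrist_force: [-8.5, 5.7, 20.2]
finger_gap: 31.4
finger_force: 60.0
[ 579.80591414 -300.573846     83.29660466] [1.30692895 1.72689225 0.01202725]
clock: 12.2
eef_pos: [579.8, -300.6, 83.3]
eef_rot: [3.141, -0.002, -0.0]
wrist_force: [-8.8, 5.9, 20.9]
finger_gap: 31.2
finger_force: 60.0
```

View pics/e.png

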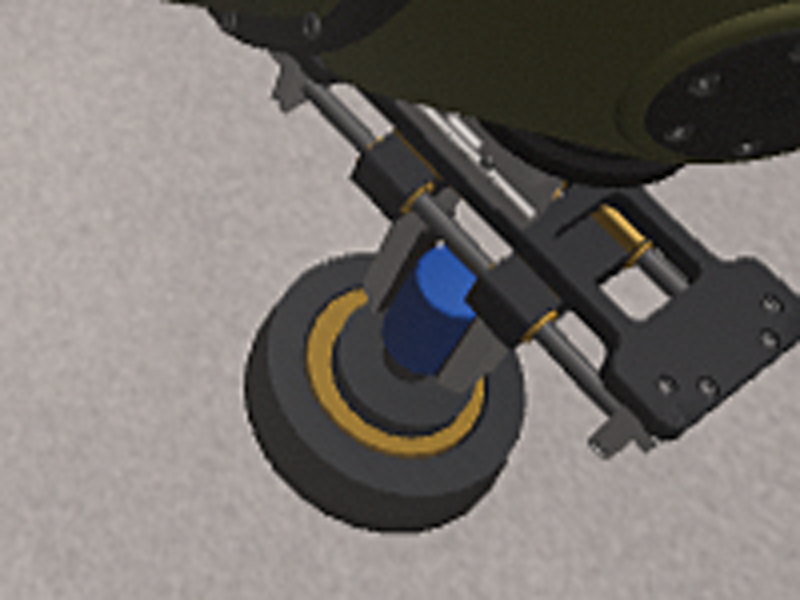

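The plate is flush with the collar and the foot lies flat on it, with a brass ring showing all round (foot centre about (405,375)). It was held for over a second. Now lift and carry to the coaster.

```bash
python3 -m crank '[[10,0,0,-3,0,0,0],[10,0,0,-8,0,0,0],[10,0,0,-14,0,0,0],[10,0,0,-20,0,0,0],[10,0,0,-30,0,0,0],[10,0,0,-60,0,0,0],[10,0,0,-90,0,0,0],[10,0,0,-105,0,0,0],[10,0,0,-110,0,0,0]]'; python3 -m crank '[[10,-8,-20,0,0,0,0],[10,-20,-53,0,0,0,0],[10,-35,-93,0,0,0,0],[10,-50,-133,0,0,0,0],[10,-65,-173,0,0,0,0],[10,-80,-213,0,0,0,0],[10,-95,-253,0,0,0,0],[10,-105,-280,0,0,0,0],[10,-110,-294,0,0,0,0],[10,-110,-294,0,0,0,0]]'; python3 -m crank '[[10,0,0,20,0,0,0],[10,0,0,50,0,0,0],[10,0,0,80,0,0,0],[10,0,0,95,0,0,0],[10,0,0,100,0,0,0],[10,0,0,100,0,0,0]]'
python3 - <<'E'
from h import *
s=manip.read_state();X=s['eef_pos'];print(X,s['joints'])
p,d=optics.camera("side"); u,v=map(int,proj("side",[X[0],X[1],30])); print(u,v)
cv2.imwrite("pics/f.png",cv2.resize(p[v-75:v+75,u-100:u+100],(800,600),interpolation=2)[:,:,::-1])
for r in (-43.5,-29.5):
    print([((proj("side",X+[29*np.cos(a),29*np.sin(a),r])-[u-100,v-75])*4).round().tolist() for a in np.arange(4)*np.pi/2])
E
```

```text
clock: 13.1
eef_pos: [579.7, -300.7, 192.3]
eef_rot: [3.141, -0.002, -0.0]
wrist_force: [-0.3, -0.8, -2.8]
finger_gap: 31.0
finger_force: 60.0
clock: 14.1
eef_pos: [468.9, -5.4, 190.3]
eef_rot: [-3.141, 0.001, 0.002]
wrist_force: [0.6, -0.2, -2.2]
finger_gap: 31.4
finger_force: 60.0
clock: 14.7
eef_pos: [469.5, -7.1, 90.4]
eef_rot: [-3.142, 0.001, -0.001]
wrist_force: [0.5, 0.0, -1.3]
finger_gap: 31.7
finger_force: 60.0
[469.50182219  -7.11803741  90.43872182] [-9.31315668e-02  2.60503912e-01  1.86374931e+00 -1.08208141e-04
  1.01854602e+00  1.47870705e+00]
230 211
[[450.0, 258.0], [372.0, 244.0], [350.0, 308.0], [430.0, 323.0]]
[[449.0, 241.0], [370.0, 227.0], [348.0, 292.0], [429.0, 307.0]]
```

View pics/f.png

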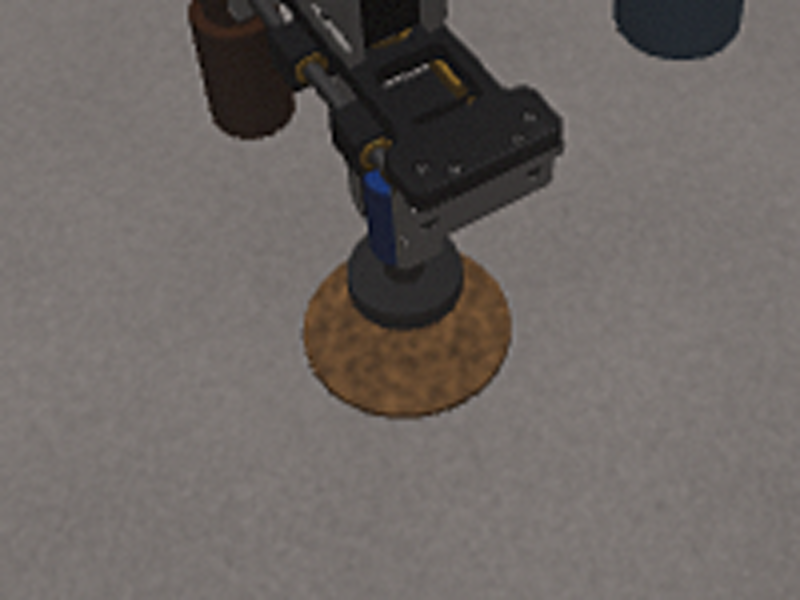

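Side view: foot at about (405,281), 41 mm above the coaster centred at (405,328), as it should be when dropped straight down, to within about 2 mm. I'll shift x by -1.5 and lower.

```bash
python3 -m crank '[[10,-1.5,0,10,0,0,0],[10,-1.5,0,25,0,0,0],[10,-1.5,0,34,0,0,0],[10,-1.5,0,38,0,0,0],[10,-1.5,0,39.5,0,0,0],[10,-1.5,0,39.5,0,0,0]]'; python3 -m crank '[[10,0,0,0.5,0,0,0],[10,0,0,1,0,0,0],[10,0,0,1,0,0,0]]';python3 -m crank '[[10,0,0,0.4,0,0,0],[10,0,0,0.4,0,0,0]]'
```

```text
clock: 15.35
eef_pos: [468.1, -6.4, 51.7]
eef_rot: [3.142, -0.0, -0.0]
wrist_force: [-0.7, 0.0, -3.1]
finger_gap: 31.5
finger_force: 60.0
clock: 15.65
eef_pos: [468.0, -6.4, 50.6]
eef_rot: [3.142, -0.0, -0.0]
wrist_force: [0.6, 0.2, -2.4]
finger_gap: 31.3
finger_force: 60.0
clock: 15.85
eef_pos: [468.0, -6.4, 50.1]
eef_rot: [-3.142, -0.0, -0.0]
wrist_force: [1.2, -0.0, -3.2]
finger_gap: 31.4
finger_force: 60.0
```

```bash
python3 -m crank '[[10,0,0,0.4,0,0,0],[10,0,0,0.4,0,0,0]]'; python3 -m crank '[[10,0,0,0.4,0,0,0],[10,0,0,0.4,0,0,0]]';python3 -m crank '[[10,0,0,0.3,0,0,0],[10,0,0,0.3,0,0,0]]'
```

```text
clock: 16.05
eef_pos: [467.9, -6.4, 49.6]
eef_rot: [-3.142, 0.0, -0.0]
wrist_force: [-0.2, 0.1, -2.4]
finger_gap: 31.4
finger_force: 60.0
clock: 16.25
eef_pos: [468.0, -6.4, 49.4]
eef_rot: [-3.142, -0.0, -0.0]
wrist_force: [-1.3, 1.0, -0.1]
finger_gap: 31.4
finger_force: 60.0
clock: 16.45
eef_pos: [468.1, -6.4, 49.4]
eef_rot: [3.142, -0.0, -0.0]
wrist_force: [-3.1, 1.0, 6.3]
finger_gap: 31.4
finger_force: 60.0
```

Contact. I'll relax, release and rise.

```bash
python3 -m crank '[[10,0,0,-0.3,0,0,0],[36,0,0,-0.3,0,0,0],[40,0,0,-0.3,0,0,0],[60,0,0,-0.3,0,0,0],[80,0,0,-0.3,0,0,0],[90,0,0,-0.3,0,0,0],[90,0,0,-0.3,0,0,0],[90,0,0,-0.3,0,0,0]]'; python3 -m crank '[[90,0,0,-10,0,0,0],[90,0,0,-40,0,0,0],[90,0,0,-80,0,0,0],[90,0,0,-120,0,0,0],[90,0,0,-150,0,0,0],[90,0,0,-160,0,0,0],[90,-60,40,-160,0,0,0],[90,-100,80,-160,0,0,0],[90,-100,120,-160,0,0,0],[90,-100,140,-160,0,0,0]]'
python3 - <<'E'
from h import *
s=manip.read_state();print(s['eef_pos'],s['clock'])
ims=[]
for n in ("top","side"):
    p,d=optics.camera(n); ims.append(cv2.resize(p,(400,300),interpolation=3)); 
    u,v=map(int,proj(n,[469,-6,40])); ims.append(cv2.resize(p[v-38:v+37,u-50:u+50],(400,300),interpolation=2))
    m,q,c=blob(p,(105,120,30),(130,255,255),tuple(map(int,proj(n,[469,-6,80]))),20); vv,uu=np.nonzero(m&(d>0)); W=world(n,uu,vv,d[vv,uu]); t=W[W[:,2]>90]; print(n,t.mean(0),len(t),t.min(0),t.max(0))
cv2.imwrite("pics/g.png",np.vstack([np.hstack(ims[:2]),np.hstack(ims[2:])])[:,:,::-1])
E
```

```text
clock: 17.25
eef_pos: [467.9, -6.4, 49.2]
eef_rot: [-3.142, 0.0, -0.0]
wrist_force: [-0.5, -0.6, -0.3]
finger_gap: 74.1
finger_force: 0.0
clock: 18.25
eef_pos: [366.1, -148.0, 209.2]
eef_rot: [3.141, -0.0, -0.001]
wrist_force: [0.6, 0.1, -0.7]
finger_gap: 84.7
finger_force: 0.0
[ 366.07669194 -147.96793559  209.20356194] 18.25
top [470.48192489  -5.67196191  94.39761942] 131 [455.7113485  -21.23445317  90.63035499] [484.7957806   10.05708651  98.86608381]<stdin>:7: RuntimeWarning: Mean of empty slice.
  ret = um.true_divide(
Traceback (most recent call last):
ValueError: zero-size array to reduction operation minimum which has no identity
```

```bash
python3 -m crank '[[90,-20,45,0,0,0,0],[90,-40,90,0,0,0,0],[90,-50,135,0,0,0,0],[90,-55,180,0,0,0,0],[90,-55,225,0,0,0,0],[90,-55,250,0,0,0,0]]' | head -2
python3 - <<'E'
from h import *
ims=[]
for n in ("top","side"):
    p,d=optics.camera(n); ims.append(cv2.resize(p,(400,300),interpolation=3)) 
    u,v=map(int,proj(n,[469,-6,40])); ims.append(cv2.resize(p[v-38:v+37,u-50:u+50],(400,300),interpolation=2)); print(n,u,v)
cv2.imwrite("pics/g.png",np.vstack([np.hstack(ims[:2]),np.hstack(ims[2:])])[:,:,::-1])
E
```

```text
clock: 18.95
eef_pos: [312.6, -398.3, 208.4]
top 265 226
side 229 208
```

View pics/g.png

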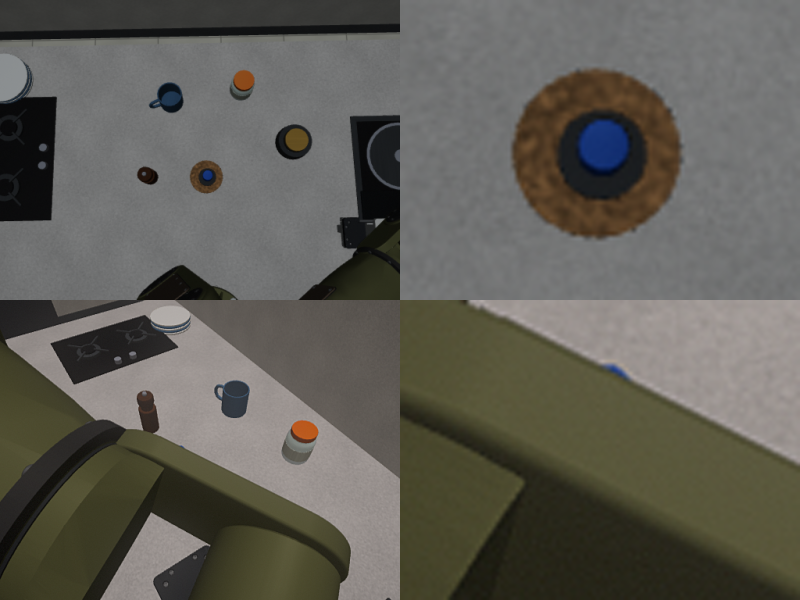

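Tamper upright, its foot at crop (603,154) on a coaster centred at (597,153), about 3 mm off the middle. The mill is in place and the robot is clear, so I'm handing in.

```bash
python3 -c "
from cell import manip
print(manip.sign_off())"
```

```text
the job is handed in; nothing more can be done
None
```

I pressed the plate flush with the tamper and held it level for over a second, then stood the tamper upright on the coaster about 3 mm off centre and let go; the mill was not touched, and the job was handed in at about 19 s.

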